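Level the key reader and start it

ROBOT

A 6-joint arm with a two-finger parallel gripper is mounted at the origin on the work surface. World frame = base frame: x ahead of the robot, y to its left, z up, the work surface at z = 0. Lengths are in m, angles in rad, forces in N, time in s.
With the tool pointing down it reaches from about 0.35 to 0.775 m from the base axis. Payload 5.5 kg.
Tool frame: the origin (TCP) lies midway between the tips of the shut fingers; the grasp point (between the pads) lies env.tcp_to_grasp behind it (env.tcp_to_grasp is the distance from the TCP to the grasp point, in m); z points along the fingers, y is the line along which they close (so a half turn about z gives the same grasp; the last joint's range is limited). The gripper opens to 85 mm and grips with 20 to 120 N. Pads are 22 mm wide; open, the fingers measure 114 mm over their backs; the gripper's body (76 mm by 85 mm) begins 54 mm behind the grasp point. The pads swing forward as they close: fully open they stand 13 mm farther back than shut.
Start: joints at [-1.252, 0.313, 0.046, 1.304, 0, 1.431], TCP at [0.255, -0.516, 0.231] pointing down, gripper open.
Joint ranges: [-2.76, 2.76], [-0.86, 1.69], [-1.03, 1.26], [-2.2, 2.34], [-1.47, 1.5], [-3.14, 3.14]. Speed limits (rad/s): [2.57, 2.57, 3.14, 3.14, 3.14, 3.14].

INTERFACE

Orientations are given as [roll, pitch, yaw] about the fixed x, y, z axes, in that order (R = Rz(yaw) Ry(pitch) Rx(roll)).
In Python, from bench import env gives the robot as it stands.
- The arm moves only by the tool play_rows, never from a script. Its argument "commands" is a list of rows, each a list of 5 numbers: the closure in counts, from 0 (fully open) to 255 (shut), then the shift along the tool's x, y, z in mm, then the turn about the tool's z in rad. A call has exactly 10 rows; each row shifts and turns the commanded pose from where the row before left it, along the tool's axes as they then stand; what a row does not reach is not made up. A row lasts 1/12 s, in which the tool goes at most 41.7 mm and 7.16 degrees, less where a joint would pass 70% of its speed; a pose out of reach is approached as far as the arm can. A call is refused whole if a number of a shift passes 41.7 or a number of a turn 0.125, either way. A call with a gripper value outside its range is refused whole. The fingers move at their own pace and stop on an object; the grip force is fixed at half the most. Time passes only in rows, so rows that do not move let the fingers close, or fill a call up. It gives the time, the measured TCP pose, the force, the opening and the grip force at its end, in the units of the state.
- env.get_state(): the state, without advancing time (a new reading comes with each control period).
- env.grab_frame(name): name is "scene" or "top"; returns the picture (400x640x3 uint8, red, green, blue); there is no depth.
- env.calibration(name): a dict with "mtx" (3x3 intrinsics, pixels), "distortion" ([k1, k2, p1, p2, k3] as OpenCV has them; the pictures are not rectified), "position" and "orientation" of the camera in the world. Camera axes: x right, y up, looking along -z (the intrinsics and any distortion apply to the point x, -y, -z); pixel columns grow to the right and rows downward; lengths in m; the calibration is good to about 2 mm. A picture is of the moment at which its call begins. calibration takes no time and is no camera call.
- env.sign_off(): hands the job in; it is judged then, once.
The state is a dict: "time_s": time; "qpos": joint angles; "qvel": joint speeds; "effort": joint torques, N m; "eef_pos": TCP position; "eef_rot": TCP orientation; "contact_force": force on the tool from outside, world axes, zero at the start; "wrist_torque": the same for the moment, N m; "grip_width": finger opening in m; "grasp_force": force on a finger pad.
Only numpy, scipy, OpenCV 4.12 (cv2) and the standard library are available. Lean on these libraries where they do the work, as an engineer would, in place of code of your own. Each camera call takes 0.05 s, during which the arm holds its last target. There are 200 camera calls.

TASK

Get the key reader ready to measure: first push its key carriage all the way home against the blue reading head, then level the plate by turning its two foot-screw levers until the bubble lies wholly inside the small ring of the vial. Once it is level, press the green button fully down, let it come back up and leave everything so. Do not press the orange button, and leave the padlock, the oil bottle and the lock cylinder where they are.

Things in the scene. Friction and masses are not known exactly. Their poses are not given: they have to be found in the camera images.
- reader: Fixed dark steel base, 210 x 290 x 12 mm. Origin on the bench; x points away from the robot at yaw 0, y left, z up; 'reader (x, y)' below are mm in this frame. Base spans x -115..95. On it, top 57 mm over the bench, a tilting (under 3 degrees) aluminium plate, x -95..75, y -125..125, on a ball foot at (50, 100) and two lever-headed foot screws. All but the lever posts is below 83 mm.
- vial (a point): Centre of the round bubble vial (black 74 mm housing, bright green 64 mm window) on the plate, at reader (35, 30), 67 mm over the bench. A thin black ring of 21 mm inner diameter on the window marks the level.
- bubble (a point): Centre of the white 14 mm bubble in the vial. It goes to the plate's higher side and settles in half a second; wholly in the ring = within 3.5 mm of vial. The left lever alone moves it along reader x, the right one along reader y. The lever arms are clamped on their screws at a different angle each time, so only the bubble shows where level is.
- lever_left_post (a point): Left foot screw: point on the axis of the upright red post (12 mm thick, free from 75 to 110 mm over the bench; point at 91) on a 45 mm lever arm. Push the post sideways round the hub (about 3 N; it stays where left). Clockwise from above raises the plate there and moves the bubble along reader -x, 10 mm per rad; anticlockwise +x. Needed turn: up to 1.8 rad; stops lie beyond that.
- lever_right_post (a point): Right foot screw: the same on its yellow post. Clockwise from above raises the plate there and moves the bubble along reader -y, 10 mm per rad; anticlockwise +y.
- lever_left_hub (a point): Top centre of the left lever's steel hub (28 mm across), on its turning axis, at reader (-70, 100), 79 mm over the bench. The arm starts pointing anywhere from reader +y round to +x.
- lever_right_hub (a point): The same on the right lever's hub, at reader (50, -100). The arm starts within 90 degrees of reader -y.
- carriage (a joint): Grey key carriage with a brass key on it (44 x 40 mm, upper edge 78 mm over the bench), sliding on the plate along reader +y at reader x = -60. Position in m: 0 farthest from the head, 0.075 home against the blue reading head. Slides with about 2 N and stays where it is left.
- carriage_push (a point): Centre of the carriage's flat -y face, 67 mm over the bench: push here along reader +y. The plate's surface is 10 mm below.
- green (a joint): Green push button, position in m: 0 up, 0.006 fully down; a spring of up to 5 N brings it back.
- green_top (a point): Centre of the green button's top (32 mm across), pressed straight down. The green and orange buttons, each in its own small black box, stand to the left and right of the reader, in either order.
- orange (a joint): Orange push button of the same kind. Not to be pressed.
- orange_top (a point): Centre of the orange button's top.
- padlock: Bystander: loose brass padlock, 24 x 45 x 70 mm, origin under its centre.
- oil: Bystander: loose blue oil bottle, 40 mm across, 85 mm tall, origin under its centre.
- cylinder_lock: Bystander: loose brass lock cylinder lying on the bench, 68 x 28 x 28 mm, origin under its centre.
Mind the look-alikes: they are no part of the job. Leave any purple or white look-alike of the part that bears orange alone. Leave any red look-alike of the part that bears green alone.

How it is judged:
By the outcome, as a careful person would: the job done as asked, in the order asked, and still so for the second after the job is handed in, with the robot touching nothing.
It also fails if it takes over 64 s, if anything falls off the work surface, if the arm or the gripper's body presses on something with over 40 N, if the wrist force passes 120 N, or if a joint passes its speed limit or range.

## Working session

There is one attempt and no reset: what is moved stays moved. The work goes in short steps, Python scripts to look and compute and a tool call to move; the robot and the scene stay as the last step left them, time stands still between calls to the robot, and variables do not carry over. Pictures are saved under pics/ and viewed, at most 13 in all, crops included, and the job is handed in when it is done.

Besides the shell and the picture viewer there is one more tool, called after "Emit:" by a JSON object that holds its "method" and its "body", one argument or row to a line. play_rows: Moves the arm, as the interface text tells. Its arguments: {"type":"object","properties":{"commands":{"type":"array","items":{"type":"array","items":{"type":"number"}}}},"required":["commands"]}

```bash
mkdir -p pics; python3 - <<'E'
from bench import env
import cv2
for n in("scene","top"):
    cv2.imwrite(f"pics/{n}0.png",env.grab_frame(n)[:,:,::-1]); c=env.calibration(n); print(n,c)
s=env.get_state(); print(s['eef_pos'],s['eef_rot'],s['time_s'],env.tcp_to_grasp)
E
```

```text
scene {'mtx': array([[393.34740358,   0.        , 320.33592754],
       [  0.        , 393.34740358, 191.21046692],
       [  0.        ,   0.        ,   1.        ]]), 'distortion': array([0.02897786, 0.        , 0.        , 0.        , 0.        ]), 'position': array([ 1.08553282, -0.04522072,  0.98380193]), 'orientation': array([ 0.54619688, -0.0136565 ,  1.53898402])}
top {'mtx': array([[394.16089767,   0.        , 320.63301977],
       [  0.        , 394.16089767, 199.12791566],
       [  0.        ,   0.        ,   1.        ]]), 'distortion': array([-0.02115379,  0.        ,  0.        ,  0.        ,  0.        ]), 'position': array([ 0.39532572, -0.01619254,  1.36340958]), 'orientation': array([ 0.1047645 , -0.00216605, -1.54763668])}
[ 0.25449407 -0.51512463  0.23051394] [-3.14001340e+00 -1.97290116e-04  4.58808691e-01] 0.1 0.0187
```

View pics/top0.png

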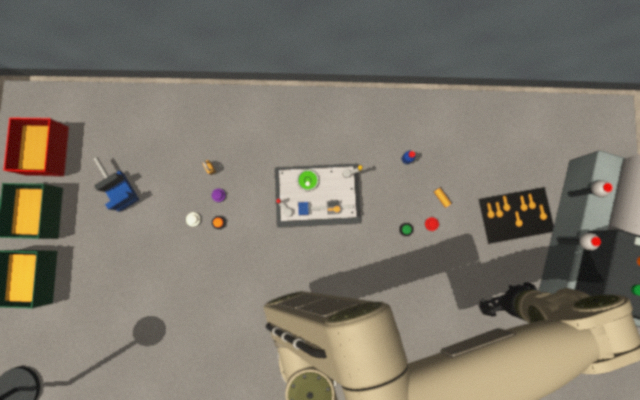

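View pics/scene0.png

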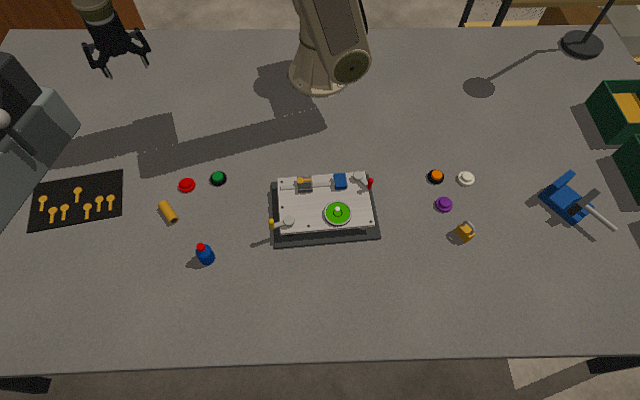

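The top view shows the reader at about (318,195) with +x up and -y to the right. Green is at (406,229) and orange at (218,222). I'll enlarge both views.

```bash
cat > h.py <<'E'
from bench import env
import cv2, numpy as np
from scipy.spatial.transform import Rotation as R
def cam(n):
    c=env.calibration(n); return c, R.from_euler('xyz',c['orientation']).as_matrix()
def ray(n,uv,z):
    c,Rm=cam(n); p=cv2.undistortPoints(np.array([[uv]],float),c['mtx'],c['distortion'])[0,0]
    d=Rm@np.array([p[0],-p[1],-1]); o=np.array(c['position']); return o+d*(z-o[2])/d[2]
def proj(n,P):
    c,Rm=cam(n); q=(np.atleast_2d(P)-c['position'])@Rm; q=q*[1,-1,-1]
    return cv2.projectPoints(q,np.zeros(3),np.zeros(3),c['mtx'],c['distortion'])[0][:,0]
def crop(n,x0,y0,w,h,k,fn,im=None):
    im=env.grab_frame(n) if im is None else im
    cv2.imwrite(fn,cv2.resize(im[y0:y0+h,x0:x0+w,::-1],None,fx=k,fy=k,interpolation=cv2.INTER_CUBIC))
E
python3 - <<'E'
from h import *
a=cv2.imread("pics/scene0.png")[:,:,::-1]; b=cv2.imread("pics/top0.png")[:,:,::-1]
A=cv2.resize(b[155:235,265:375],None,fx=7,fy=7,interpolation=cv2.INTER_CUBIC)
B=cv2.resize(a[160:260,255:395],None,fx=5.5,fy=5.5,interpolation=cv2.INTER_CUBIC)
cv2.imwrite("pics/t1.png",A[:,:,::-1]);cv2.imwrite("pics/s1.png",B[:,:,::-1])
E
```

```text
(no output)
```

View pics/t1.png

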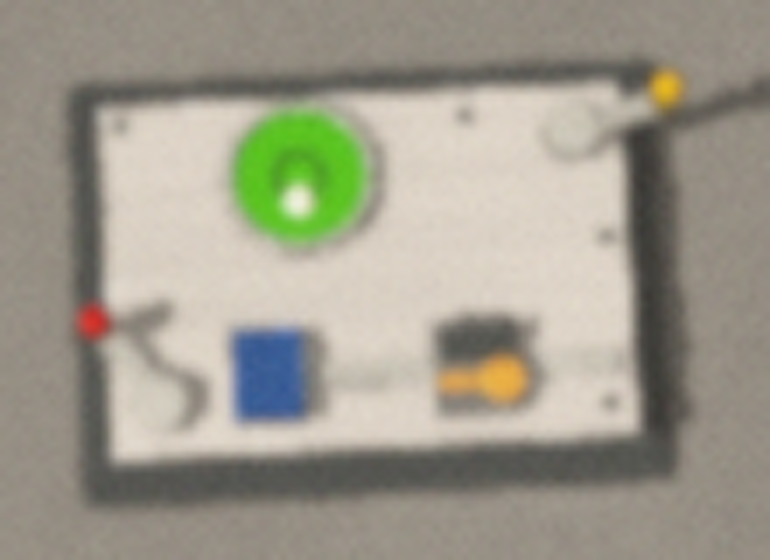

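View pics/s1.png

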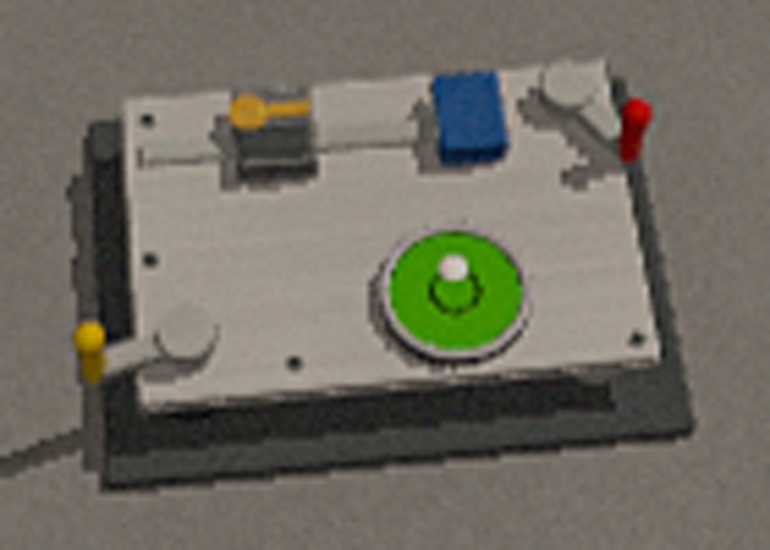

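Top crop (x7): red post top (92,322), yellow post top (667,88), left hub (165,400), right hub (573,130), vial (300,175), bubble (297,202), carriage right edge about x=522. Scene crop: hubs (570,82) and (186,332), vial (456,295), bubble (453,267), posts (638,112) and (90,337). Next I fit the reader pose.

```bash
cat >> h.py <<'E'
def T(p): return [(p[0]+.5)/7-.5+265,(p[1]+.5)/7-.5+155]
def S(p): return [(p[0]+.5)/5.5-.5+255,(p[1]+.5)/5.5-.5+160]
def tri(a,b):
    z=min(np.arange(0,.2,.001),key=lambda z:np.linalg.norm(ray('top',a,z)-ray('scene',b,z)));return ray('top',a,z),ray('scene',b,z)
E
python3 - <<'E'
from h import *
from scipy.optimize import least_squares
obs=[('top',T((165,400)),(-.07,.1,.079)),('top',T((573,130)),(.05,-.1,.079)),('top',T((300,175)),(.035,.03,.067)),
('scene',S((570,82)),(-.07,.1,.079)),('scene',S((186,332)),(.05,-.1,.079)),('scene',S((456,295)),(.035,.03,.067)),
('scene',S((122,98)),(-.095,-.125,.057)),('scene',S((608,62)),(-.095,.125,.057)),('scene',S((660,360)),(.075,.125,.057)),('scene',S((140,410)),(.075,-.125,.057))]
def w(p,q): c,s=np.cos(p[2]),np.sin(p[2]); return np.array([p[0]+c*q[0]-s*q[1],p[1]+s*q[0]+c*q[1],q[2]])
def f(p): return np.array([ray(n,uv,q[2])[:2]-w(p,q)[:2] for n,uv,q in obs]).ravel()
r=least_squares(f,[.45,0,0]); p=r.x; print(p); print((f(p).reshape(-1,2)*1e3).round(1))
np.save('pose.npy',p)
inv=lambda P:(np.array([[np.cos(p[2]),np.sin(p[2])],[-np.sin(p[2]),np.cos(p[2])]])@(P[:2]-p[:2])*1e3).round(1)
for nm,a,b,z in(('red',(92,322),(638,112),.108),('yel',(667,88),(90,337),.108),('bub',(297,202),(453,267),.067)):
    for n,uv in(('top',T(a)),('scene',S(b))): P=ray(n,uv,z); print(nm,n,P.round(4),inv(P))
P=ray('top',T((522,365)),.078);print('carr',P,inv(P))
P=ray('scene',S((236,115)),.078);print('carr',P,inv(P))
A=env.grab_frame('top');B=env.grab_frame('scene')
for n,im,rc in(('top',A,(395,215,420,242)),('scene',B,(205,165,232,190))):
    x0,y0,x1,y1=rc;c=im[y0:y1,x0:x1].astype(int);m=(c[:,:,1]>c[:,:,0]+35)&(c[:,:,1]>c[:,:,2]+25);ys,xs=np.nonzero(m);uv=(xs.mean()+x0,ys.mean()+y0);print(n,uv,m.sum())
    if n=='top':ua=uv
print(tri(ua,uv))
for n,u in(('top',ua),('scene',uv)):print(ray(n,u,.03),ray(n,u,.04))
crop('top',195,145,260,100,3,'pics/t2.png',A)
E
```

```text
[ 0.56309529 -0.00389868  0.07145844]
[[ 0.5 -1.6]
 [-1.5  1.1]
 [ 0.1  1. ]
 [-1.6  0.3]
 [ 0.6 -0.2]
 [ 2.  -0.4]
 [-2.7 -0.3]
 [-1.5  1.2]
 [ 1.  -1.7]
 [ 3.1  0.5]]
red top [0.5195 0.1214 0.108 ] [-34.5 128.1]
red scene [0.5219 0.1182 0.108 ] [-32.4 124.8]
yel top [ 0.6342 -0.1402  0.108 ] [  61.2 -141. ]
yel scene [ 0.6371 -0.1418  0.108 ] [  63.9 -142.8]
bub top [0.583  0.0306 0.067 ] [22.3 33. ]
bub scene [0.5825 0.0275 0.067 ] [21.6 30. ]
carr [ 0.50697073 -0.07699061  0.078     ] [-61.2 -68.9]
carr [ 0.49976472 -0.07675562  0.078     ] [-68.4 -68.1]
top (np.float64(406.35526315789474), np.float64(229.1184210526316)) 76
scene (np.float64(217.2087912087912), np.float64(176.1978021978022)) 91
(array([ 0.4408131 , -0.31025603,  0.019     ]), array([ 0.44134462, -0.31287968,  0.019     ]))
[ 0.44044092 -0.30785     0.03      ] [ 0.44010258 -0.30566269  0.04      ]
[ 0.4486892  -0.30982802  0.03      ] [ 0.4553661  -0.30705378  0.04      ]
```

Emit:
{"method": "play_rows", "body": {
  "commands": [
    [255, 0, 0, 0, 0.097],
    [255, 0, 0, 0, 0.097],
    [255, 0, 0, 0, 0.097],
    [255, 0, 0, 0, 0.096],
    [255, 23, -31, 0, 0],
    [255, 23, -31, 0, 0],
    [255, 23, -31, 0, 0],
    [255, 23, -31, 0, 0],
    [255, 23, -31, 0, 0],
    [255, 23, -31, 0, 0]
  ]
}}

```text
time_s: 1.03
eef_pos: [0.3795, -0.3185, 0.2312]
eef_rot: [-3.142, -0.0, 0.071]
contact_force: [0.6, -0.5, -0.2]
grip_width: -0.0001
grasp_force: 0.0
```

View pics/t2.png

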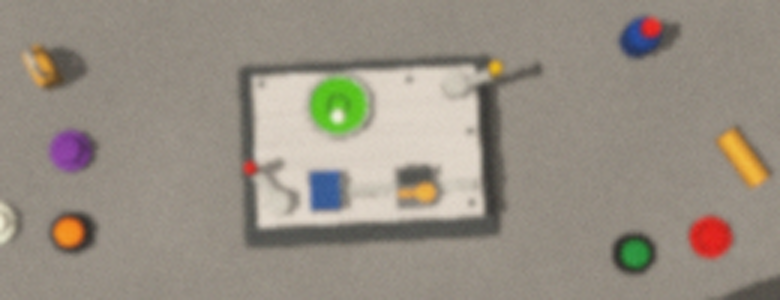

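The enlargement confirms it: the plain red and purple/white look-alikes stand apart from green at crop (634,252) and orange at (69,232).

Emit:
{"method": "play_rows", "body": {
  "commands": [
    [255, 20.8, -28.1, 0, 0],
    [255, 20.8, -28.1, 15, 0],
    [255, 20.8, -28.1, 15, 0],
    [255, 20.8, -28.1, 15, 0],
    [255, 20.8, -28.1, 15, 0],
    [255, 20.8, -28.1, 15, 0],
    [255, 20.8, -28.1, 15, 0],
    [255, 0, 0, 20, 0],
    [255, 0, 0, 20, 0],
    [255, 0, 0, 20, 0]
  ]
}}

```text
time_s: 1.87
eef_pos: [0.5104, -0.1124, 0.0803]
eef_rot: [3.141, -0.0, 0.074]
contact_force: [-0.5, -1.2, -0.4]
grip_width: -0.0003
grasp_force: 0.0
```

```bash
cat >> h.py <<'E'
p=np.load('pose.npy')
M=np.array([[np.cos(p[2]),np.sin(p[2])],[-np.sin(p[2]),np.cos(p[2])]])
def rd(P): return (M@(np.array(P[:2])-p[:2])*1e3).round(1)
E
python3 - <<'E'
from h import *
s=env.get_state();print(s['eef_pos'],rd(s['eef_pos']),s['eef_rot'],s['contact_force'])
im=env.grab_frame('scene');crop('scene',225,130,190,140,4,'pics/s3.png',im)
E
```

```text
[ 0.51038752 -0.11242183  0.08029826] [ -60.3 -104.5] [ 3.14140097e+00 -2.22586411e-05  7.40717167e-02] [-0.47314221 -1.21185215 -0.42942646]
```

View pics/s3.png

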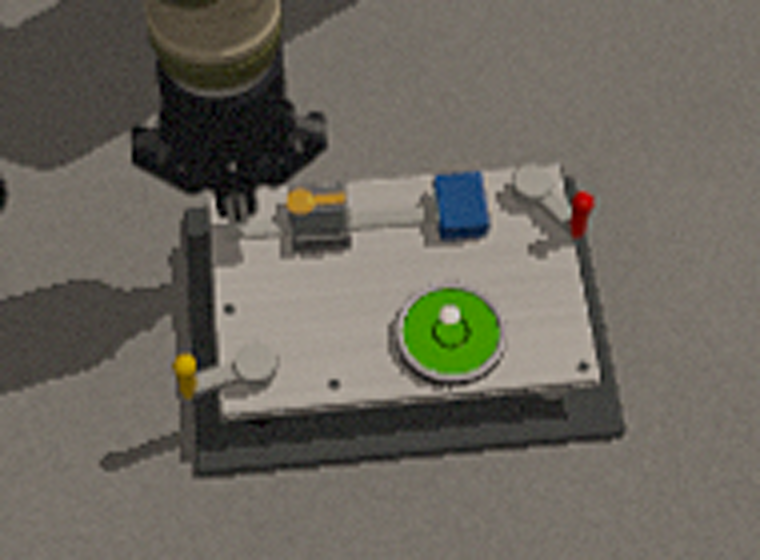

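The closed fingertips hang clear at reader (-60,-104), at the -y end of the rail. The carriage (crop 290..348) lies ahead and the blue head starts at crop 437. I lower and push.

Emit:
{"method": "play_rows", "body": {
  "commands": [
    [255, 0, 0, 6, 0],
    [255, 0, 0, 5, 0],
    [255, 0, -8, 0, 0],
    [255, 0, -8, 0, 0],
    [255, 0, -8, 0, 0],
    [255, 0, -8, 0, 0],
    [255, 0, -8, 0, 0],
    [255, 0, -8, 0, 0],
    [255, 0, -8, 0, 0],
    [255, 0, -8, 0, 0]
  ]
}}

```text
time_s: 2.75
eef_pos: [0.5059, -0.049, 0.0709]
eef_rot: [3.141, -0.001, 0.072]
contact_force: [0.1, -1.7, 3.1]
grip_width: -0.0005
grasp_force: 1.5
```

Emit:
{"method": "play_rows", "body": {
  "commands": [
    [255, 0, -3, 0, 0],
    [255, 0, -3, 0, 0],
    [255, 0, -3, 0, 0],
    [255, 0, -2, 0, 0],
    [255, 0, -2, 0, 0],
    [255, 0, -1, 0, 0],
    [255, 0, -1, 0, 0],
    [255, 0, -1, 0, 0],
    [255, 0, -1, 0, 0],
    [255, 0, 0, 0, 0]
  ]
}}

```text
time_s: 3.58
eef_pos: [0.5043, -0.0327, 0.0702]
eef_rot: [-3.142, -0.0, 0.072]
contact_force: [1.8, -1.5, 2.3]
grip_width: 0.0001
grasp_force: 0.9
```

Emit:
{"method": "play_rows", "body": {
  "commands": [
    [255, 0, -2, -1, 0],
    [255, 0, -2, 0, 0],
    [255, 0, -2, 0, 0],
    [255, 0, -1, 0, 0],
    [255, 0, -1, 0, 0],
    [255, 0, -1, 0, 0],
    [255, 0, -1, 0, 0],
    [255, 0, -1, 0, 0],
    [255, 0, -1, 0, 0],
    [255, 0, 0, 0, 0]
  ]
}}

```text
time_s: 4.42
eef_pos: [0.5037, -0.0244, 0.0717]
eef_rot: [3.133, 0.0, 0.07]
contact_force: [-0.6, -15.2, 3.6]
grip_width: -0.0002
grasp_force: 8.7
```

```bash
python3 - <<'E'
from h import *
s=env.get_state();print(s['eef_pos'],rd(s['eef_pos']),s['contact_force'])
a=env.grab_frame('scene')[150:270,245:395];b=env.grab_frame('top')[155:235,265:375]
f=lambda i,k:cv2.resize(i,None,fx=k,fy=k,interpolation=cv2.INTER_CUBIC)
A=f(a,3);B=f(b,360/80)[:,:]
cv2.imwrite('pics/c4.png',cv2.resize(np.hstack([A,B]),(800,int(800*360/(450+B.shape[1]))))[:,:,::-1])
E
```

```text
[ 0.5037166  -0.02441103  0.07168356] [-60.7 -16.2] [ -0.61892408 -15.20311995   3.59183884]
```

View pics/c4.png

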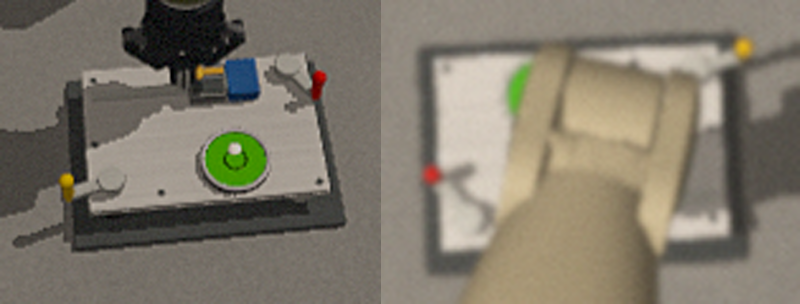

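The carriage sits against the blue head (left half: grey 190..225, blue 225..258, no gap) with a 15 N stop force. I back off and lift.

Emit:
{"method": "play_rows", "body": {
  "commands": [
    [255, 0, 3, 0, 0],
    [255, 0, 3, 0, 0],
    [255, 0, 0, -25, 0],
    [255, 0, 0, -35, 0],
    [170, 3, -30, -5, 0],
    [170, 3, -30, 0, 0],
    [170, 6, -30, 0, 0],
    [170, 6, -30, 0, 0],
    [170, 6, -25, 0, 0],
    [170, 0, 0, 0, 0]
  ]
}}

```text
time_s: 5.35
eef_pos: [0.5168, 0.1226, 0.1356]
eef_rot: [-3.138, 0.001, 0.081]
contact_force: [0.1, 0.2, 0.3]
grip_width: 0.0286
grasp_force: 0.0
```

```bash
python3 - <<'E'
from h import *
s=env.get_state();print(s['eef_pos'],rd(s['eef_pos']),s['qpos'],s['eef_rot'],s['grip_width'],s['contact_force'])
E
```

```text
[0.51676235 0.12257712 0.13555174] [-37.2 129.5] [ 0.07956463  0.27851409 -0.24213524  1.05145746  0.00371985  3.13966809] [-3.13787028e+00  1.30330756e-03  8.14891795e-02] 0.02856266736116457 [0.12491193 0.21276555 0.26386128]
```

Emit:
{"method": "play_rows", "body": {
  "commands": [
    [170, 0, 0, 0, -0.124],
    [170, 0, 0, 0, -0.124],
    [170, 0, 0, 0, -0.124],
    [170, 0, 0, 0, -0.124],
    [170, 0, 0, 0, -0.124],
    [170, 0, 0, 0, 0],
    [170, 0, 0, 0, 0],
    [170, 0, 0, 0, 0],
    [170, 0, 0, 0, 0],
    [170, 0, 0, 0, 0]
  ]
}}

```text
time_s: 6.18
eef_pos: [0.5173, 0.1182, 0.1362]
eef_rot: [-3.14, -0.0, 0.692]
contact_force: [-0.0, 0.0, 0.1]
grip_width: 0.0286
grasp_force: 0.0
```

```bash
cat >> h.py <<'E'
def to(x,y,s=None):
    "tool-frame shift to reader (x,y) mm"
    s=s or env.get_state(); yw=s['eef_rot'][2]; d=M.T@(np.array([x,y]))+p[:2]*1e3-np.array(s['eef_pos'][:2])*1e3
    c,sn=np.cos(yw),np.sin(yw); return (c*d[0]+sn*d[1]).round(1),(sn*d[0]-c*d[1]).round(1)
E
python3 - <<'E'
from h import *
s=env.get_state();print(s['eef_pos'],rd(s['eef_pos']),s['eef_rot']);print(to(-33.5,126.5))
E
```

```text
[0.51732271 0.11820615 0.13616033] [-36.9 125.1] [-3.14049883e+00 -3.94432411e-04  6.92316065e-01]
(np.float64(3.6), np.float64(0.8))
```

Emit:
{"method": "play_rows", "body": {
  "commands": [
    [170, 3.6, 0.8, 0, 0],
    [170, 0, 0, 0, 0],
    [170, 0, 0, 7, 0],
    [170, 0, 0, 7, 0],
    [170, 0, 0, 7, 0],
    [170, 0, 0, 7, 0],
    [170, 0, 0, 7, 0],
    [170, 0, 0, 6, 0],
    [170, 0, 0, 6, 0],
    [170, 0, 0, 0, 0]
  ]
}}

```text
time_s: 7.02
eef_pos: [0.5198, 0.1199, 0.0877]
eef_rot: [-3.139, 0.001, 0.694]
contact_force: [-0.1, 0.6, -0.1]
grip_width: 0.0284
grasp_force: 0.0
```

```bash
python3 - <<'E'
from h import *
s=env.get_state();print(s['eef_pos'],rd(s['eef_pos']),s['eef_rot'],s['contact_force'])
# arc plan: hub(-70,100) r45, tool turn -t per row: shift in tool frame if shift taken before turn
a=env.grab_frame('scene');crop('scene',275,120,140,140,5,'pics/s5.png',a)
r,t=45,.12
print(r*(1-np.cos(t)),r*np.sin(t))
E
```

```text
[0.51978759 0.11990008 0.08770208] [-34.4 126.6] [-3.13946655e+00  1.32271325e-03  6.93778787e-01] [-0.08941503  0.57113298 -0.07345948]
0.32361138657601873 5.387049328001371
```

View pics/s5.png

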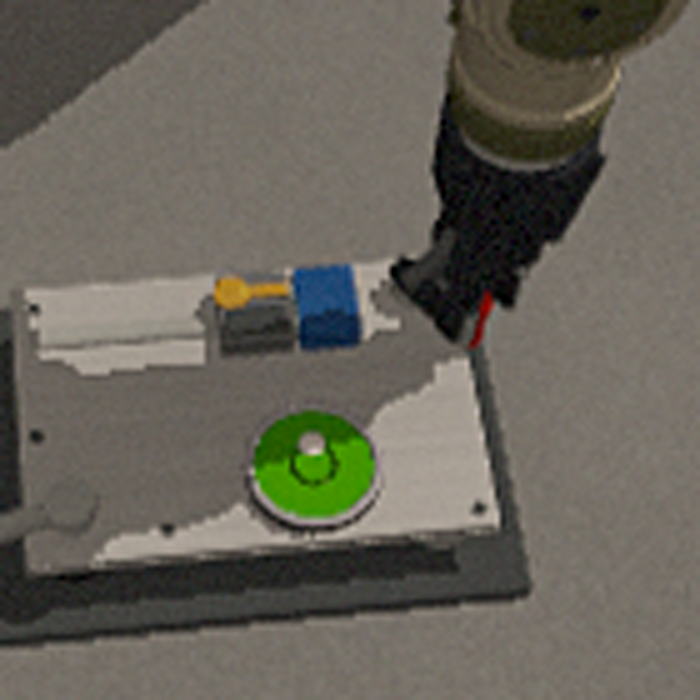

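The fingers straddle the red post (crop 485,320). The carriage touches the head, and the bubble at (312,443) is still off the ring. I swing the lever anticlockwise.

Emit:
{"method": "play_rows", "body": {
  "commands": [
    [170, -0.3, -5.4, 0, -0.12],
    [170, -0.3, -5.4, 0, -0.12],
    [170, -0.3, -5.4, 0, -0.12],
    [170, -0.3, -5.4, 0, -0.12],
    [170, -0.3, -5.4, 0, -0.12],
    [170, -0.3, -5.4, 0, -0.12],
    [170, -0.3, -5.4, 0, -0.12],
    [170, -0.3, -5.4, 0, -0.12],
    [170, -0.3, -5.4, 0, -0.12],
    [170, 0, 0, 0, 0]
  ]
}}

```text
time_s: 7.9
eef_pos: [0.4774, 0.1357, 0.0899]
eef_rot: [3.14, -0.001, 1.777]
contact_force: [0.8, 1.4, -0.2]
grip_width: 0.0284
grasp_force: 0.6
```

```bash
cat >> h.py <<'E'
def bub():
    for n in('scene','top'):
        im=env.grab_frame(n).astype(int)
        u=proj(n,np.array([*(M.T@np.array([.035,.03])+p[:2]),.067]))[0].round().astype(int)
        w=24; x0,y0=u-w; c=cv2.resize(im[y0:y0+2*w,x0:x0+2*w].astype(np.uint8),None,fx=8,fy=8,interpolation=cv2.INTER_CUBIC).astype(int)
        g=(c[:,:,1]>c[:,:,0]*1.4)&(c[:,:,1]>c[:,:,2]*1.6)&(c[:,:,1]>50)
        cs,_=cv2.findContours(g.astype(np.uint8),0,2)
        if not cs: print(n,'no green');continue
        h=cv2.convexHull(max(cs,key=cv2.contourArea)); m=np.zeros(g.shape,np.uint8);cv2.drawContours(m,[h],-1,1,-1)
        inner=cv2.erode(m,np.ones((25,25)))
        b=(inner>0)&(c[:,:,2]>np.maximum(70,.55*c[:,:,1]))&(c.min(2)>70)
        f=lambda q:(np.array(q)+.5)/8-.5+[x0,y0]
        mm=cv2.moments(m,True); vc=f((mm['m10']/mm['m00'],mm['m01']/mm['m00']))
        if b.sum()<50: print(n,'no bubble',m.sum());continue
        ys,xs=np.nonzero(b); bc=f((xs.mean(),ys.mean()))
        print(n,'vial',rd(ray(n,vc,.067)),'off',rd(ray(n,bc,.067))-rd(ray(n,vc,.067)),'area',b.sum(),m.sum())
def st():
    s=env.get_state();q=rd(s['eef_pos']);print(s['time_s'],q,'z',s['eef_pos'][2].round(4),'yaw',s['eef_rot'][2].round(3),'F',np.array(s['contact_force']).round(1))
    for n,h in(('L',(-70,100)),('R',(50,-100))): d=q-h;print(n,np.hypot(*d).round(1),np.degrees(np.arctan2(d[1],d[0])).round(1))
E
python3 - <<'E'
from h import *
st();bub()
E
```

```text
7.9 [-75.5 145.3] z 0.0899 yaw 1.777 F [ 0.8  1.4 -0.2]
L 45.6 96.9
R 275.5 117.1
scene vial [34.1 29.3] off [-9.2  0.8] area 1307 25465
top vial [34.3 31.3] off [-8.1  1.1] area 1129 17165
```

Emit:
{"method": "play_rows", "body": {
  "commands": [
    [170, -0.3, -5.4, 0, -0.12],
    [170, -0.2, -4, 0, -0.09],
    [170, 0, 0, 0, 0],
    [170, 0, 0, 0, 0],
    [170, 0, 0, 0, 0],
    [170, 0, 0, 0, 0],
    [170, 0, 0, 0, 0],
    [170, 0, 0, 0, 0],
    [170, 0, 0, 0, 0],
    [170, 0, 0, 0, 0]
  ]
}}

```text
time_s: 8.83
eef_pos: [0.4686, 0.1328, 0.0895]
eef_rot: [3.14, -0.001, 1.983]
contact_force: [1.3, 2.3, 2.9]
grip_width: 0.0285
grasp_force: 1.5
```

```bash
python3 - <<'E'
from h import *
st();bub()
E
```

```text
8.8333 [-84.5 143.1] z 0.0895 yaw 1.983 F [1.3 2.3 2.9]
L 45.5 108.6
R 277.8 119.0
scene vial [34.  29.3] off [-1.5  0.8] area 1380 25429
top vial [34.4 31.3] off [-0.2  1.4] area 1258 17079
```

Emit:
{"method": "play_rows", "body": {
  "commands": [
    [170, -0.1, -3, 0, -0.06],
    [170, 0, 0, 0, 0],
    [170, 0, 4, 0, 0],
    [170, 0, 4, 0, 0],
    [170, 0, 0, -10, 0],
    [170, 0, 0, -20, 0],
    [170, 0, 0, -25, 0],
    [170, 0, 0, 0, 0],
    [170, 0, 0, 0, 0],
    [170, 0, 0, 0, 0]
  ]
}}

```text
time_s: 9.77
eef_pos: [0.4722, 0.1349, 0.1442]
eef_rot: [-3.141, -0.001, 2.044]
contact_force: [0.4, 0.1, -0.7]
grip_width: 0.0285
grasp_force: 0.0
```

```bash
python3 - <<'E'
from h import *
st();bub();s=env.get_state();print(s['qpos'].round(2),s['eef_pos'])
crop('scene',275,120,140,140,5,'pics/s6.png')
E
```

```text
9.7667 [-80.8 144.9] z 0.1442 yaw 2.044 F [ 0.4  0.1 -0.7]
L 46.2 103.5
R 277.6 118.1
scene vial [34.  29.2] off [-0.3  1.1] area 1362 25432
top vial [34.3 31.3] off [0.4 1.1] area 1274 17091
[ 0.11  0.2  -0.33  1.05  0.    1.21] [0.47160142 0.13480559 0.14338761]
```

View pics/s6.png

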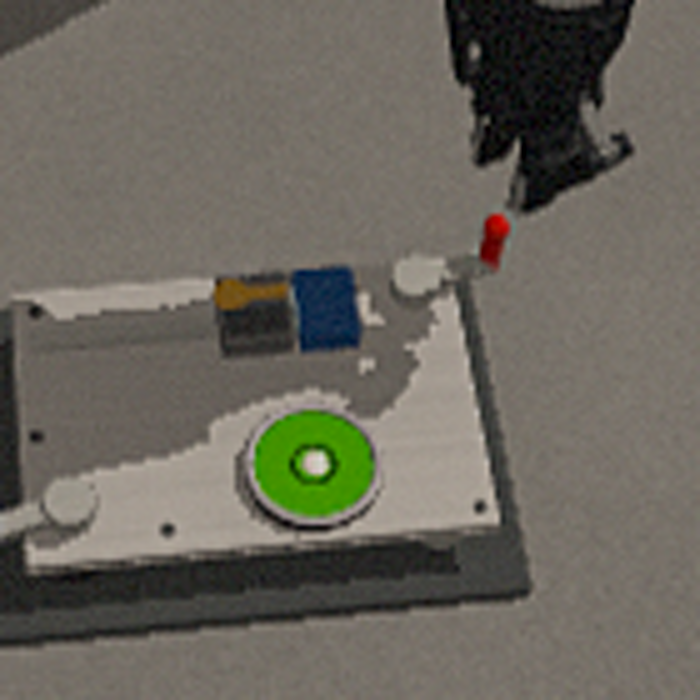

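The bubble sits inside the ring (crop 315,463), the posts are free and the carriage is home. Measured offset is about 1 mm. Now to the green button.

Emit:
{"method": "play_rows", "body": {
  "commands": [
    [255, 0, 0, -15, 0],
    [255, -31.7, -19.2, 0, 0],
    [255, -31.7, -19.2, 0, 0],
    [255, -31.7, -19.2, 0, 0],
    [255, -31.7, -19.2, 0, 0],
    [255, -31.7, -19.2, 0, 0],
    [255, -31.7, -19.2, 0, 0],
    [255, -31.7, -19.2, 0, 0],
    [255, -31.7, -19.2, 0, 0],
    [255, -31.7, -19.2, 0, 0]
  ]
}}

```text
time_s: 10.75
eef_pos: [0.4477, -0.1992, 0.1582]
eef_rot: [-3.141, -0.002, 2.044]
contact_force: [0.3, 0.1, 0.4]
grip_width: 0.0002
grasp_force: 0.0
```

Emit:
{"method": "play_rows", "body": {
  "commands": [
    [255, -31.7, -19.2, 0, 0],
    [255, -31.7, -19.2, 0, 0],
    [255, -31.7, -19.2, 0, 0],
    [255, 0, 0, 20, 0],
    [255, 0, 0, 20, 0],
    [255, 0, 0, 20, 0],
    [255, 0, 0, 10, 0],
    [255, 0, 0, 10, 0],
    [255, 0, 0, 0, 0],
    [255, 0, 0, 0, 0]
  ]
}}

```text
time_s: 11.58
eef_pos: [0.4406, -0.3082, 0.0787]
eef_rot: [3.142, -0.002, 2.044]
contact_force: [0.6, 0.3, 0.7]
grip_width: -0.0001
grasp_force: 0.0
```

```bash
python3 - <<'E'
from h import *
st();bub();s=env.get_state();print(s['eef_pos'],s['eef_rot'])
crop('scene',165,125,110,90,6,'pics/s7.png')
E
```

```text
11.5833 [-143.9 -294.8] z 0.0787 yaw 2.044 F [0.6 0.3 0.7]
L 401.7 -100.6
R 274.9 -134.9
scene vial [34.  29.2] off [-0.3  1.1] area 1350 25409
top vial [34.3 31.3] off [0.5 1.1] area 1303 17056
[ 0.44138284 -0.30889039  0.07982933] [3.14066104e+00 6.27520197e-04 2.04419547e+00]
```

View pics/s7.png

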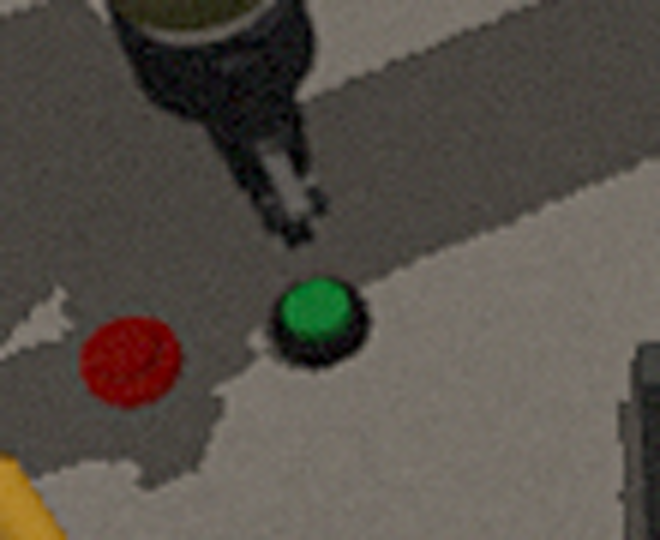

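The green button top is at crop (317,303), with the shut fingertips above it and the red decoy well clear. I descend gently.

Emit:
{"method": "play_rows", "body": {
  "commands": [
    [255, 0, 0, 8, 0],
    [255, 0, 0, 8, 0],
    [255, 0, 0, 8, 0],
    [255, 0, 0, 4, 0],
    [255, 0, 0, 3, 0],
    [255, 0, 0, 3, 0],
    [255, 0, 0, 3, 0],
    [255, 0, 0, 3, 0],
    [255, 0, 0, 0, 0],
    [255, 0, 0, 0, 0]
  ]
}}

```text
time_s: 12.57
eef_pos: [0.4406, -0.3085, 0.0387]
eef_rot: [3.141, -0.001, 2.044]
contact_force: [-0.2, 0.3, 0.3]
grip_width: -0.0003
grasp_force: 0.0
```

Emit:
{"method": "play_rows", "body": {
  "commands": [
    [255, 0, 0, 2, 0],
    [255, 0, 0, 2, 0],
    [255, 0, 0, 2, 0],
    [255, 0, 0, 1, 0],
    [255, 0, 0, 1, 0],
    [255, 0, 0, 1, 0],
    [255, 0, 0, 1, 0],
    [255, 0, 0, 0, 0],
    [255, 0, 0, 0, 0],
    [255, 0, 0, 0, 0]
  ]
}}

```text
time_s: 13.4
eef_pos: [0.4407, -0.3085, 0.0289]
eef_rot: [3.141, -0.001, 2.044]
contact_force: [0.2, -1.1, 0.2]
grip_width: 0.0003
grasp_force: 0.0
```

Emit:
{"method": "play_rows", "body": {
  "commands": [
    [255, 0, 0, 1, 0],
    [255, 0, 0, 1, 0],
    [255, 0, 0, 1, 0],
    [255, 0, 0, 1, 0],
    [255, 0, 0, 1, 0],
    [255, 0, 0, 1, 0],
    [255, 0, 0, 0, 0],
    [255, 0, 0, 0, 0],
    [255, 0, 0, 0, 0],
    [255, 0, 0, 0, 0]
  ]
}}

```text
time_s: 14.23
eef_pos: [0.4407, -0.3086, 0.0229]
eef_rot: [3.141, -0.001, 2.044]
contact_force: [0.3, -0.4, 0.9]
grip_width: 0.0003
grasp_force: 0.0
```

Emit:
{"method": "play_rows", "body": {
  "commands": [
    [255, 0, 0, 1, 0],
    [255, 0, 0, 1, 0],
    [255, 0, 0, 1, 0],
    [255, 0, 0, 1, 0],
    [255, 0, 0, 1, 0],
    [255, 0, 0, 0, 0],
    [255, 0, 0, 0, 0],
    [255, 0, 0, 0, 0],
    [255, 0, 0, 0, 0],
    [255, 0, 0, 0, 0]
  ]
}}

```text
time_s: 15.07
eef_pos: [0.4408, -0.3087, 0.018]
eef_rot: [3.141, -0.001, 2.044]
contact_force: [-0.3, 0.1, 3.4]
grip_width: 0.0002
grasp_force: 1.8
```

Emit:
{"method": "play_rows", "body": {
  "commands": [
    [255, 0, 0, 1, 0],
    [255, 0, 0, 1, 0],
    [255, 0, 0, 1, 0],
    [255, 0, 0, 0, 0],
    [255, 0, 0, 0, 0],
    [255, 0, 0, 0, 0],
    [255, 0, 0, 0, 0],
    [255, 0, 0, 0, 0],
    [255, 0, 0, 0, 0],
    [255, 0, 0, 0, 0]
  ]
}}

```text
time_s: 15.9
eef_pos: [0.4409, -0.3087, 0.0159]
eef_rot: [3.141, 0.0, 2.044]
contact_force: [-2.0, 1.6, 12.5]
grip_width: -0.0002
grasp_force: 6.3
```

Emit:
{"method": "play_rows", "body": {
  "commands": [
    [255, 0, 0, 1, 0],
    [255, 0, 0, 1, 0],
    [255, 0, 0, 0, 0],
    [255, 0, 0, 0, 0],
    [255, 0, 0, 0, 0],
    [255, 0, 0, 0, 0],
    [255, 0, 0, 0, 0],
    [255, 0, 0, 0, 0],
    [255, 0, 0, 0, 0],
    [255, 0, 0, 0, 0]
  ]
}}

```text
time_s: 16.73
eef_pos: [0.441, -0.3087, 0.0157]
eef_rot: [3.141, 0.001, 2.044]
contact_force: [-6.1, 5.3, 26.3]
grip_width: -0.0002
grasp_force: 13.4
```

Emit:
{"method": "play_rows", "body": {
  "commands": [
    [255, 0, 0, -4, 0],
    [255, 0, 0, -10, 0],
    [255, 0, 0, -20, 0],
    [255, 0, 0, -30, 0],
    [255, 0, 0, -30, 0],
    [255, 0, 0, -20, 0],
    [255, 0, 0, 0, 0],
    [255, 0, 0, 0, 0],
    [255, 0, 0, 0, 0],
    [255, 0, 0, 0, 0]
  ]
}}

```text
time_s: 17.57
eef_pos: [0.4397, -0.3078, 0.1252]
eef_rot: [-3.141, -0.004, 2.044]
contact_force: [0.6, -0.9, -0.9]
grip_width: -0.0002
grasp_force: 0.0
```

```bash
python3 - <<'E'
from h import *
st();bub()
a=env.grab_frame('scene');crop('scene',155,120,260,150,3,'pics/s8.png',a)
E
```

```text
17.5667 [-144.7 -294.3] z 0.1252 yaw 2.044 F [ 0.6 -0.9 -0.9]
L 401.3 -100.7
R 275.1 -135.1
scene vial [34.  29.2] off [-0.3  1.1] area 1357 25373
top vial [34.3 31.3] off [0.4 1.2] area 1306 17059
```

View pics/s8.png

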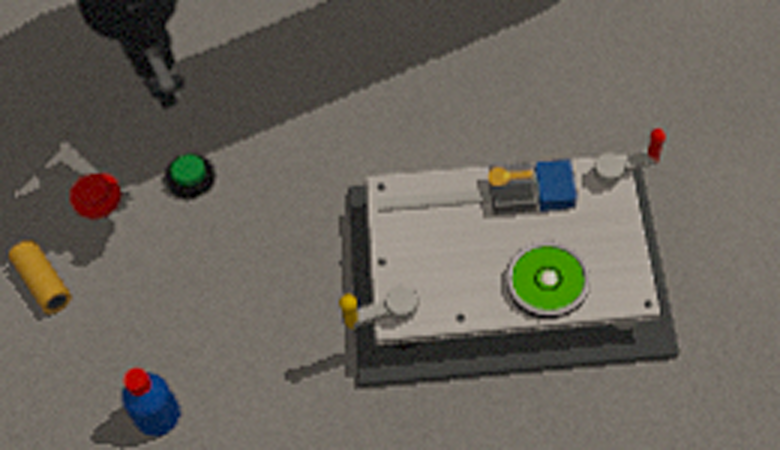

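The button is back up, the bubble is in the ring (548,278), the carriage is home, the bystanders haven't moved and the robot touches nothing. The press bottomed out: the tool stopped at z=15.7 mm under 26 N. I'm handing in.

```bash
python3 -c "
from bench import env
print(env.sign_off())"
```

```text
the job is handed in; nothing more can be done
None
```

I pushed the carriage home, levelled the plate (bubble about 1 mm from the vial centre, with only the left lever needing a turn), pressed the green button to its stop and let it come back up, and handed the job in at about 18 s of the 64 s allowed.

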